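Stack a bearing set on the turret shaft and press it

TASK

Load the shaft of the turret while it stands in the loading position: first the bearing, then every spacer that is on the bench, then the washer, and last the retainer with its flange down, each lying flat on the one below. Then turn the turret by its knob to the press position, and only then press the treadle fully down to its stop so that the ram bears on the retainer, and hold it there for at least half a second. Let the treadle come up again and leave the finished stack on its shaft in the press position.

Things in the scene. Friction and masses are not known exactly. Their poses are not given: they have to be found in the camera images.
- bearing_center (a point): Ball bearing: steel ring with dark seals, 38 mm outside diameter, 12 mm high, 14 mm bore, same both ways up, lying flat on the bench. This point is its centre, half-way up; z is its axis.
- washer_center (a point): Washer: the widest and thinnest steel ring, 42 mm outside diameter, 7 mm thick, 14 mm bore, lying flat. This point is its centre, half-way up; z is its axis.
- retainer_center (a point): Retainer: dark steel collar 16 mm high, 14 mm bore; its foot is a flange 36 mm across and 4 mm thick, above it a ribbed barrel 26 mm across. It stands flange down and goes on flange down. This point is on its axis, 8 mm above its underside; z points from flange to barrel.
- shaft_foot (a point): Foot of the one upright steel shaft of the turret, on its axis, level with the turret's top face (40 mm above the bench); moves round with the turret. The shaft is 10 mm in diameter and rises 62 mm from here, the top 8 mm tapering to a 3 mm tip. It stands 60 mm from the turret's axis. z points up.
- turret_axis (a point): Centre of the turret's top face, on its axis of turning, 40 mm above the bench. The turret is a flat aluminium disc 150 mm across, 10 mm thick, on the grey bench press.
- knob_top (a point): Top of the turret's index knob: an upright black round knob 18 mm in diameter and 34 mm high on a thin stem, 55 mm from the turret's axis, its top 58 mm above the turret's top face. Moves round with the turret.
- turret (a joint): Turn of the turret in rad, growing counter-clockwise seen from above. It has two detented positions: 0, the loading position, shaft toward the front right, away from the press column; and 2.09 (a third of a turn counter-clockwise), the press position, shaft under the ram. A detent spring resists the first half of the turn (up to about 15 N at the knob) and draws the turret into the nearer position from either side of half-way. End stops lie 0.1 beyond each.
- ram: The press ram: vertical steel tube, 28 mm outside diameter with a hole that clears the shaft, under the head of the press, 60 mm from the turret's axis. Origin at the centre of its lower end, 114 mm above the bench when up. It comes down as the treadle is pressed (up to 43 mm, through a spring, so it stops on whatever it meets) and returns by itself.
- pedal_pad (a point): Middle of the rubber tread of the pedal, on its upper face: a sprung steel treadle plate 48 mm wide and 92 mm long, tread pad 50 x 44 mm, hinged at the far end on a grey base, standing between the turret and the loose parts (beyond it lies a flat black circuit board, 11 mm high). This point is 70 mm from the hinge, about 52 mm above the bench when up and 23 mm lower when the treadle is at its stop.
- treadle (a joint): Angle of the treadle in rad: 0 up, 0.35 pressed down to its stop. Sprung: springs back up when let go; needs 12 to 18 N at the tread to reach the stop.
- spacer_1_center (a point): Spacer: plain aluminium ring, the smallest of the rings, 30 mm outside diameter, 8 mm high, 14 mm bore, lying flat. One to three alike are there. This point is its centre, half-way up; z is its axis.
- spacer_2_center (a point): Spacer: plain aluminium ring, the smallest of the rings, 30 mm outside diameter, 8 mm high, 14 mm bore, lying flat. One to three alike are there. This point is its centre, half-way up; z is its axis.
- spacer_3_center (a point): Spacer: plain aluminium ring, the smallest of the rings, 30 mm outside diameter, 8 mm high, 14 mm bore, lying flat. One to three alike are there. This point is its centre, half-way up; z is its axis.

How it is judged:
By the outcome, as a careful person would: the job done as asked, in the order asked, and still so for the second after the job is handed in, with the robot touching nothing.
Of spacer_1, spacer_2, spacer_3 only 1 to 3 are there at a start; the rules pass over those that are not, and their reading is None.
At some moment in a run one of bearing, spacer_1, spacer_2, spacer_3, washer, retainer may be knocked a few centimetres aside while the robot is not near it.
It also fails if it takes over 210 s, if anything falls off the work surface, if the arm or the gripper's body presses on something with over 40 N, if the wrist force passes 120 N, or if a joint passes its speed limit or range.

ROBOT

A 6-joint arm with a two-finger parallel gripper is mounted at the origin on a cart in front of the work surface, level with it; the furniture and walls round the work are solid. World frame = base frame: x ahead of the robot, y to its left, z up, the work surface at z = 0. Lengths are in m, angles in rad, forces in N, time in s.
With the tool pointing down it reaches from about 0.3 to 0.875 m from the base axis. Payload 6.4 kg.
Tool frame: the origin (TCP) lies midway between the tips of the shut fingers; the grasp point (between the pads) lies 19 mm behind it; z points along the fingers, y is the line along which they close (so a half turn about z gives the same grasp; the last joint's range is limited). The gripper opens to 85 mm and grips with 20 to 120 N. Pads are 22 mm wide; open, the fingers measure 114 mm over their backs; the gripper's body (76 mm by 85 mm) begins 54 mm behind the grasp point. The pads swing forward as they close: fully open they stand 13 mm farther back than shut.
Start: joints at [0.925, 0.181, 1.607, -0, 1.354, -0.206], TCP at [0.245, 0.52, 0.231] pointing down, gripper open.
Joint ranges: [-2.99, 2.99], [-0.89, 2.07], [0.3, 2.58], [-1.14, 4.28], [0, 2.63], [-3.12, 3.12]. Speed limits (rad/s): [2.57, 2.57, 3.01, 3.14, 3.14, 3.14].

INTERFACE

Orientations are given as a unit quaternion [w, x, y, z].
In Python, from bench import sensors, vision, ctrl gives the robot as it stands.
- The arm moves only by the tool carry_out, never from a script. Its argument "deltas" is text: rows parted by semicolons, each of 7 numbers parted by spaces: the shift along the tool's x, y, z in mm, then the turn, a rotation vector about the tool's x, y, z in rad, then the closure, from 0 (fully open) to 1 (shut). In form: tx ty tz ax ay az claw; .... A call has 1 to 12 rows; each row is the pose to reach, as a shift and turn from the pose commanded when the call began, along the tool's axes at that moment; what a row does not reach only later rows make up. A row lasts 1/8 s, in which the tool goes at most 62.5 mm and 10.7 degrees, less where a joint would pass 70% of its speed; a pose out of reach is approached as far as the arm can. A call with a gripper value outside its range is refused whole. The fingers move at their own pace and stop on an object; the grip force is fixed at half the most. Time passes only in rows, so rows that repeat a pose let the fingers close. It gives the time, the measured TCP pose, the force, the opening and the grip force at its end, in the units of the state.
- sensors.get_obs(): the state, without advancing time (a new reading comes with each control period).
- vision.camera(name): name is "scene" or "top" or "wrist"; returns the picture (384x512x3 uint8, blue, green, red); there is no depth.
- vision.camera_model(name): a dict with "K" (3x3 intrinsics, pixels), "k1" (the pictures are not rectified: a ray, as slopes to the right and down, at radius r is drawn at 1 + k1 r^2 times it, then the intrinsics apply), "extrinsics" (4x4, takes a point from world to camera coordinates); the wrist camera has in their place "hand_eye" (4x4, takes a point from camera to tool coordinates, whose origin is the TCP and whose axes are the flange's). Camera axes: x right, y down, z forward; pixel columns grow to the right and rows downward; lengths in m; the calibration is good to about 2 mm. A picture is of the moment at which its call begins: read the wrist's pose just before it. camera_model takes no time and is no camera call.
- ctrl.hand_in(): hands the job in; it is judged then, once.
The state is a dict: "time_s": time; "q": joint angles; "dq": joint speeds; "joint_efforts": joint torques, N m; "eef_pos": TCP position; "eef_rot": TCP orientation; "wrist_force": force on the tool from outside, world axes, zero at the start; "torque": the same for the moment, N m; "opening": opening from 0.0 (shut) to 1.0 (fully open); "grasp_force": force on a finger pad.
Only numpy, scipy, OpenCV 4.12 (cv2) and the standard library are available. Lean on these libraries where they do the work, as an engineer would, in place of code of your own. Each camera call takes 0.05 s, during which the arm holds its last target. There are 200 camera calls.

## Working session

There is one attempt and no reset: what is moved stays moved. The work goes in short steps, Python scripts to look and compute and a tool call to move; the robot and the scene stay as the last step left them, time stands still between calls to the robot, and variables do not carry over. Pictures are saved under pics/ and viewed, at most 14 in all, crops included, and the job is handed in when it is done.

Besides the shell and the picture viewer there is one more tool, called as name(argument=value, ...), one argument or row to a line, values as JSON. carry_out: Moves the arm, as the interface text tells. Its arguments: {"type":"object","properties":{"deltas":{"type":"string"}},"required":["deltas"]}

```bash
ls; mkdir -p pics; cat > h.py <<'E'
import numpy as np, cv2
from bench import sensors, vision, ctrl
from scipy.spatial.transform import Rotation as R
def tool():
    o=sensors.get_obs(); T=np.eye(4); q=o['eef_rot']; T[:3,:3]=R.from_quat([q[1],q[2],q[3],q[0]]).as_matrix(); T[:3,3]=o['eef_pos']; return T
def cam2world(name,T=None):
    m=vision.camera_model(name)
    if name=='wrist': return (tool() if T is None else T)@np.array(m['hand_eye'])
    return np.linalg.inv(np.array(m['extrinsics']))
def ray(name,uv,C):
    m=vision.camera_model(name);K=np.array(m['K']);k=m['k1']
    p=cv2.undistortPoints(np.array([[uv]],float),K,np.array([k,0,0,0.]))[0,0]
    return C[:3,3],C[:3,:3]@np.array([p[0],p[1],1])
def onz(name,uv,z,C):
    o,d=ray(name,uv,C); return o+d*(z-o[2])/d[2]
def proj(name,P,C):
    m=vision.camera_model(name);K=np.array(m['K']);k=m['k1']
    c=np.linalg.inv(C)@np.append(P,1);p=c[:2]/c[2];p=p*(1+k*(p@p));return K[:2,:2]@p+K[:2,2]
E
python3 - <<'E'
from h import *
for n in ['scene','top','wrist']:
    cv2.imwrite(f'pics/{n}0.png',cv2.resize(vision.camera(n),None,fx=1.5,fy=1.5))
    print(n,vision.camera_model(n))
o=sensors.get_obs();print(o)
E
```

```text
pics
scene {'K': array([[426.62321566,   0.        , 252.5338423 ],
       [  0.        , 426.62321566, 191.09034133],
       [  0.        ,   0.        ,   1.        ]]), 'k1': 0.044400648504123244, 'extrinsics': array([[ 7.63166983e-01, -6.46201269e-01,  2.76629459e-04,
        -3.90006976e-01],
       [-4.85025761e-01, -5.73100654e-01, -6.60534369e-01,
         2.93451494e-01],
       [ 4.26996684e-01,  5.03963849e-01, -7.50795759e-01,
         8.00276873e-01],
       [ 0.00000000e+00,  0.00000000e+00,  0.00000000e+00,
         1.00000000e+00]])}
top {'K': array([[402.05512875,   0.        , 261.53454332],
       [  0.        , 402.05512875, 194.61954931],
       [  0.        ,   0.        ,   1.        ]]), 'k1': -0.12881919562870298, 'extrinsics': array([[-4.64970300e-02, -9.98917964e-01, -9.62682418e-04,
        -9.34641262e-03],
       [-9.71103011e-01,  4.54281146e-02, -2.34297308e-01,
         5.11278971e-01],
       [ 2.34087523e-01, -9.95926516e-03, -9.72164515e-01,
         9.59659282e-01],
       [ 0.00000000e+00,  0.00000000e+00,  0.00000000e+00,
         1.00000000e+00
[... 541 characters left out ...]
0000e+00]])}
{'time_s': 0.15, 'q': array([ 9.24702792e-01,  1.81389859e-01,  1.60777887e+00, -2.51265443e-05,
        1.35381853e+00, -2.06289305e-01]), 'dq': array([ 0.00026665, -0.00432806, -0.00339796,  0.00035317,  0.00049815,
        0.00011262]), 'joint_efforts': array([ 1.80195595e-03, -4.45267546e+01, -3.51689887e+01, -6.99348061e-05,
        5.85671209e-03,  1.79288691e-04]), 'eef_pos': array([0.24453316, 0.51993404, 0.2305799 ]), 'eef_rot': array([-2.77100854e-04,  2.18131395e-01,  9.75919161e-01, -6.40000786e-04]), 'wrist_force': array([ 1.11779445,  0.57140495, -0.4602479 ]), 'torque': array([0.04438354, 0.03498399, 0.00571353]), 'grasp_force': 0.0, 'opening': 1.0034396715713927}
```

View pics/scene0.png

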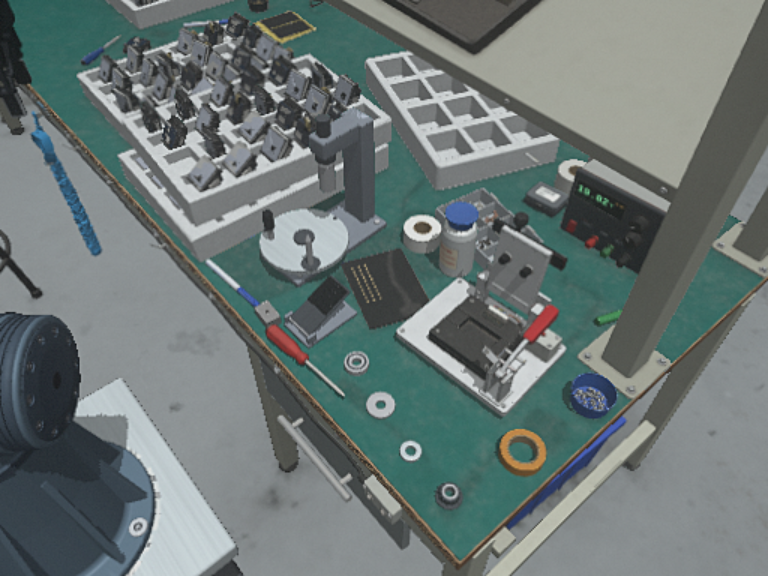

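View pics/top0.png

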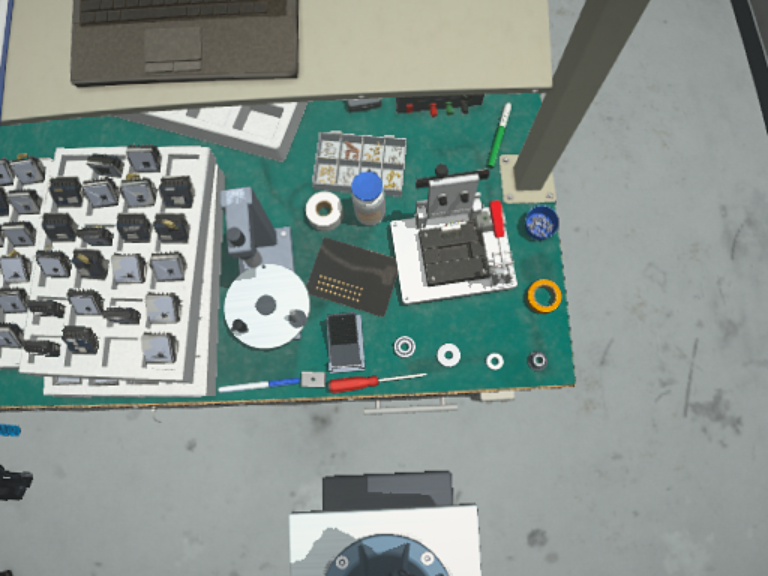

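Scene and top views show the parts along the front edge, left to right in the top view (1.5x pixels): bearing (404,346), washer (448,355), one spacer (494,361) and retainer (539,360). The turret is at (266,305) with its knob near (240,325) and shaft near (297,317). The pedal is at (345,340).

```bash
python3 - <<'E'
from h import *
t=vision.camera('top');C=cam2world('top')
s=vision.camera('scene')
a=cv2.resize(t[165:265,140:260],(720,600),interpolation=cv2.INTER_CUBIC)
cv2.imwrite('pics/c1.png',a)
b=cv2.resize(s[70:230,165:325],(600,600),interpolation=cv2.INTER_CUBIC)
cv2.imwrite('pics/c2.png',b)
hsv=cv2.cvtColor(t,cv2.COLOR_BGR2HSV)
m=((hsv[...,1]<90)|(hsv[...,2]<45)).astype(np.uint8)
n,l,st,ce=cv2.connectedComponentsWithStats(m)
for i in range(1,n):
    if 60<st[i,4]<1500 and 215<ce[i][1]<262 and ce[i][0]>245:
        print(st[i],ce[i],onz('top',ce[i],0.006,C))
for nm,uv,z in [('disc',(177.5,204),.04)]: print(nm,onz('top',uv,z,C))
E
```

```text
[263 224  14  15 155] [269.41935484 230.89032258] [ 0.42471544 -0.04984213  0.006     ]
[291 229  16  16 189] [298.4973545  236.38095238] [ 0.40657352 -0.12518734  0.006     ]
[323 235  13  12 103] [329.33980583 240.39805825] [ 0.39193654 -0.20543374  0.006     ]
[352 234  13  13 135] [357.94074074 240.08148148] [ 0.38876685 -0.28127663  0.006     ]
[252 249  33   7  83] [266.98795181 251.34939759] [ 0.37145816 -0.04082739  0.006     ]
disc [0.50047641 0.1853545  0.04      ]
```

View pics/c1.png

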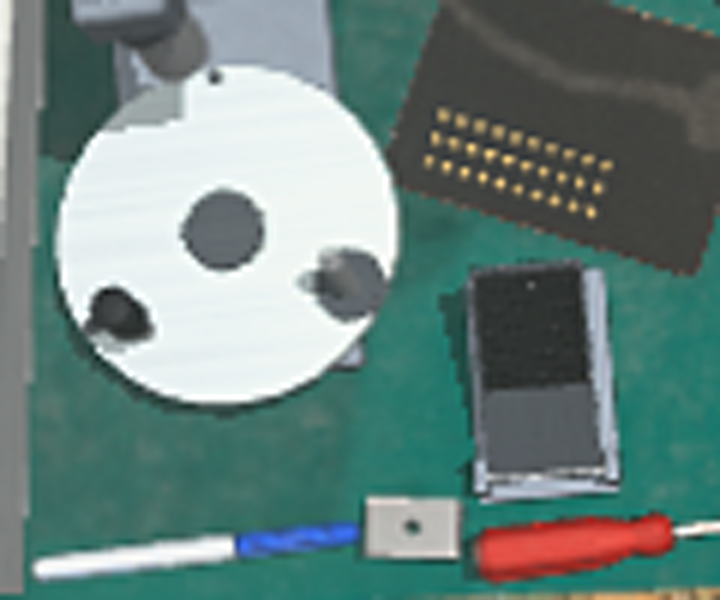

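View pics/c2.png

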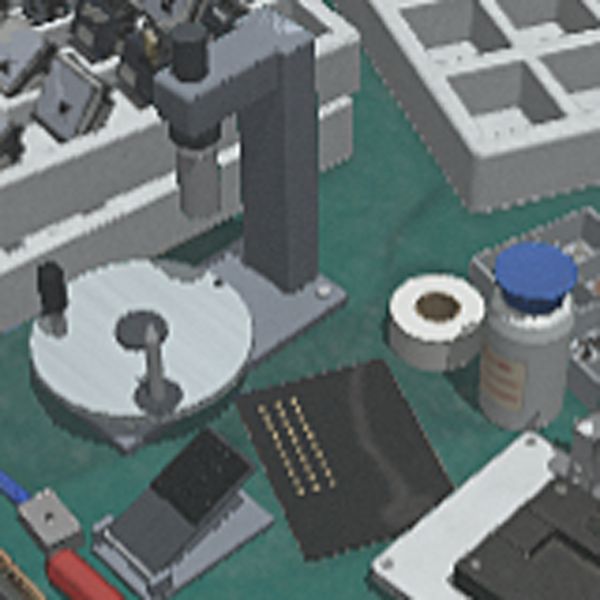

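c1 shows the turret hub, knob top (lower left) and shaft on a dark collar (lower right). The treadle's black pad is on its raised far end. c2 shows the same with the ram under the head at the back, and only one spacer is seen.

```bash
python3 - <<'E'
from h import *
Ct=cam2world('top');Cs=cam2world('scene')
c1=lambda u,v:(140-.5+(u+.5)/6,165-.5+(v+.5)/6)
c2=lambda u,v:(165-.5+(u+.5)/3.75,70-.5+(v+.5)/3.75)
def tri(a,b):
    o1,d1=ray('top',a,Ct);o2,d2=ray('scene',b,Cs)
    A=np.stack([d1,-d2],1);s=np.linalg.lstsq(A,o2-o1,rcond=None)[0]
    p,q=o1+s[0]*d1,o2+s[1]*d2;return (p+q)/2,np.linalg.norm(p-q)
for n,a,b in [('hub',c1(222,230),c2(142,330)),('tip',c1(306,282),c2(152,325)),('foot',c1(350,286),c2(158,393)),('pad',c1(530,325),c2(205,470))]:
    print(n,*tri(a,b))
print('hub',onz('top',c1(222,230),.04,Ct),onz('scene',c2(142,330),.04,Cs))
print('foot',onz('top',c1(352,286),.04,Ct),onz('scene',c2(158,394),.04,Cs), 'tip',onz('top',c1(306,282),.102,Ct))
print('knob',onz('top',c1(110,305),.098,Ct),onz('scene',c2(50,265),.098,Cs))
print('ram',onz('top',c1(190,60),.114,Ct),onz('scene',c2(200,212),.114,Cs))
s=vision.camera('scene');hsv=cv2.cvtColor(s,cv2.COLOR_BGR2HSV)
m=((hsv[...,1]<90)|(hsv[...,2]<45)).astype(np.uint8)
n,l,st,ce=cv2.connectedComponentsWithStats(m)
for i in range(1,n):
    if 60<st[i,4]<1500 and 230<ce[i][1]<340 and 225<ce[i][0]<310: print(ce[i],onz('scene',ce[i],.006,Cs),st[i])
E
```

```text
hub [0.50382433 0.18778397 0.03943922] 0.0004977204962896599
tip [0.47392285 0.13864409 0.09654804] 0.014329876656879261
foot [0.47637716 0.13200462 0.04118907] 0.0006509102753045325
pad [0.45521497 0.05436665 0.04883739] 0.0020398637226805897
hub [0.50346359 0.18776218 0.04      ] [0.50376472 0.18720895 0.04      ]
foot [0.47627629 0.1314507  0.04      ] [0.47675783 0.13215653 0.04      ] tip [0.46621351 0.14062937 0.102     ]
knob [0.46107127 0.22166509 0.098     ] [0.46252528 0.22250169 0.098     ]
ram [0.5582023  0.18585668 0.114     ] [0.55770033 0.18622413 0.114     ]
[237.15879828 241.96137339] [ 0.42319553 -0.05074352  0.006     ] [229 234  17  17 233]
[253.2614841  269.86925795] [ 0.40458204 -0.12810425  0.006     ] [244 261  20  19 283]
[273.3255814 300.3255814] [ 0.39017773 -0.20724418  0.006     ] [266 293  16  16 172]
[300.56386293 329.45482866] [ 0.3895664  -0.28529259  0.006     ] [290 319  28  22 321]
```

carry_out(
  deltas="-406 -439 0 0 0 -0.44 0; -406 -439 0 0 0 -0.44 0; -406 -439 0 0 0 -0.44 0; -406 -439 0 0 0 -0.44 0; -406 -439 0 0 0 -0.44 0; -406 -439 0 0 0 -0.44 0; -406 -439 40 0 0 -0.44 0; -406 -439 80 0 0 -0.44 0; -406 -439 80 0 0 -0.44 0; -406 -439 80 0 0 -0.44 0.3; -406 -439 80 0 0 -0.44 0.3; -406 -439 80 0 0 -0.44 0.3",
)

```text
time_s: 1.8
eef_pos: [0.425, -0.0496, 0.1513]
eef_rot: [-0.0, 0.0, 1.0, 0.0]
wrist_force: [0.2, -0.1, 0.7]
opening: 0.699
grasp_force: 0.0
```

```bash
python3 - <<'E'
from h import *
T=tool();im=vision.camera('wrist');C=cam2world('wrist',T)
print(T.round(4),sensors.get_obs()['opening'],sensors.get_obs()['q'])
cv2.imwrite('pics/w1.png',im)
for p in [(.424,-.05,.012)]: print(proj('wrist',p,C))
print(proj('wrist',T[:3,3],C), proj('wrist',[T[0,3],T[1,3],0.012],C))
E
```

```text
[[-1.000e+00  7.000e-04 -6.000e-04  4.250e-01]
 [ 7.000e-04  1.000e+00  6.000e-04 -4.960e-02]
 [ 6.000e-04  6.000e-04 -1.000e+00  1.513e-01]
 [ 0.000e+00  0.000e+00  0.000e+00  1.000e+00]] 0.6986472260811796 [-3.93963577e-01 -6.50583793e-02  2.03834496e+00  3.49710375e-04
  1.16827325e+00 -1.96558107e+00]
[249.85732311 177.56344171]
[250.47747412 251.43427211] [250.38387231 178.72194398]
```

View pics/w1.png

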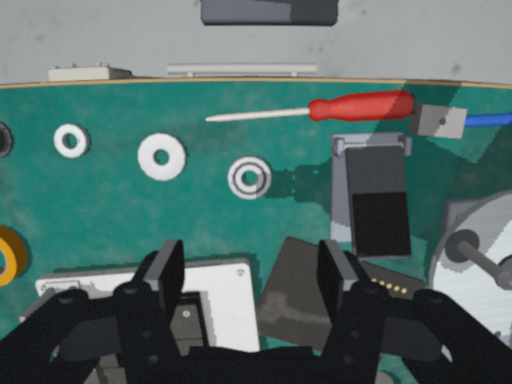

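The wrist view shows the bearing at (249,178), washer (162,157), spacer (71,141) and the pedal pad at (381,224), which matches the predictions.

```bash
cat >> h.py <<'E'
def blobs(n,C,z,im,box,amin=300,amax=6000):
    hsv=cv2.cvtColor(im,cv2.COLOR_BGR2HSV)
    m=((hsv[...,1]<90)).astype(np.uint8)
    cs,_=cv2.findContours(m,cv2.RETR_EXTERNAL,cv2.CHAIN_APPROX_NONE)
    for c in cs:
        a=cv2.contourArea(c)
        if amin<a<amax:
            (u,v),(w,h),_=cv2.minAreaRect(c); e=cv2.fitEllipse(c)
            if box[0]<u<box[2] and box[1]<v<box[3]:
                p=onz(n,e[0],z,C);print(np.round(e[0],1),np.round(e[1],1),p.round(4))
E
python3 - <<'E'
from h import *
im=cv2.imread('pics/w1.png');C=cam2world('wrist')
blobs('wrist',C,.006,im,(20,90,300,230))
E
```

```text
[249.1 176.9] [44.1 44.2] [ 0.4252 -0.0503  0.006 ]
[161.4 156.1] [47.5 49.6] [ 0.4066 -0.1258  0.006 ]
[ 70.8 140.3] [33.7 36.5] [ 0.392  -0.2055  0.006 ]
[269.7 113.4] [ 28.9 104. ] [ 0.3709 -0.0331  0.006 ]
```

carry_out(
  deltas="0 -0.7 60 0 0 0 0.3; 0 -0.7 110 0 0 0 0.3; 0 -0.7 140 0 0 0 0.3; 0 -0.7 150 0 0 0 0.3; 0 -0.7 150 0 0 0 0.3; 0 -0.7 150 0 0 0 1; 0 -0.7 150 0 0 0 1; 0 -0.7 150 0 0 0 1; 0 -0.7 150 0 0 0 1; 0 -0.7 150 0 0 0 1",
)

```text
time_s: 3.1
eef_pos: [0.4267, -0.0508, 0.0034]
eef_rot: [0.001, 0.0, 1.0, -0.0]
wrist_force: [-2.2, 2.6, 12.4]
opening: 0.414
grasp_force: 58.5
```

carry_out(
  deltas="0 0 -50 0 0 0 1; 0 0 -110 0 0 0 1; 0 0 -150 0 0 0 1; -20 60 -150 0 0 0 1; -35 120 -150 0 0 0 1; -51 182 -150 0 0 0 1; -51 182 -150 0 0 0 1; -51 182 -150 0 0 0 1; -51 182 -150 0 0 0 1",
)

```text
time_s: 4.22
eef_pos: [0.4761, 0.1303, 0.1516]
eef_rot: [0.0, 0.001, 1.0, -0.0]
wrist_force: [-0.4, -0.0, -0.1]
opening: 0.411
grasp_force: 60.0
```

```bash
python3 - <<'E'
from h import *
T=tool();im=vision.camera('wrist');C=cam2world('wrist',T)
print(T[:3,3].round(4),sensors.get_obs()['opening'],sensors.get_obs()['grasp_force'])
cv2.imwrite('pics/w2.png',im)
cv2.imwrite('pics/w2b.png',cv2.resize(im[100:384,100:420],None,fx=2,fy=2))
print(proj('wrist',[.4763,.132,.102],C),proj('wrist',[.4763,.132,.04],C),proj('wrist',T[:3,3],C))
E
```

```text
[0.4761 0.1303 0.1516] 0.41259330627675506 59.96913380920887
[253.29495165 214.84844756] [252.68689414 187.38488596] [250.47101227 251.43436793]
```

View pics/w2b.png

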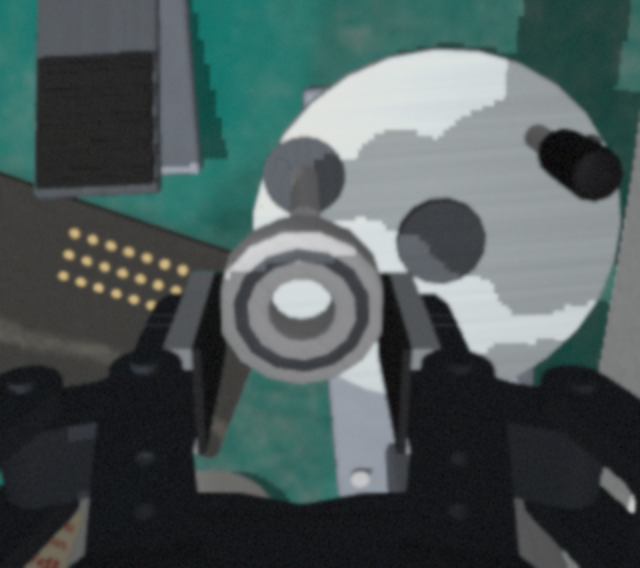

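Wrist view: the bearing is held level between the fingers, its top bore at crop (302,299) and outline centre (302,306). The shaft foot collar is at (304,176), i.e. full-image (252,188), as predicted.

```bash
python3 - <<'E'
from h import *
C=cam2world('wrist');f=lambda u,v:(100-.25+u/2,100-.25+v/2)
print(onz('wrist',f(302,300),.160,C),onz('wrist',f(302,306),.1545,C),'foot',onz('wrist',f(304,177),.04,C))
for n in ['top','scene']: cv2.imwrite(f'pics/{n}2.png',vision.camera(n))
Ct=cam2world('top')
E
```

```text
[0.47124888 0.13033855 0.16      ] [0.47540562 0.13033331 0.1545    ] foot [0.47703698 0.13116393 0.04      ]
```

carry_out(
  deltas="-2 1.5 0 0 0 0 1; -2 1.5 25 0 0 0 1; -2 1.5 40 0 0 0 1; -2 1.5 50 0 0 0 1; -2 1.5 60 0 0 0 1; -2 1.5 60 0 0 0 1",
)

```text
time_s: 5.12
eef_pos: [0.4778, 0.133, 0.0906]
eef_rot: [-0.001, -0.0, 1.0, -0.0]
wrist_force: [-0.0, 0.4, -0.5]
opening: 0.41
grasp_force: 60.0
```

```bash
python3 - <<'E'
from h import *
print(sensors.get_obs()['wrist_force'],tool()[:3,3])
im=vision.camera('wrist')
cv2.imwrite('pics/w3.png',cv2.resize(im[100:384,100:420],None,fx=2,fy=2))
E
```

```text
[-0.03877753  0.44044887 -0.47278068] [0.47779205 0.13298086 0.0906204 ]
```

View pics/w3.png

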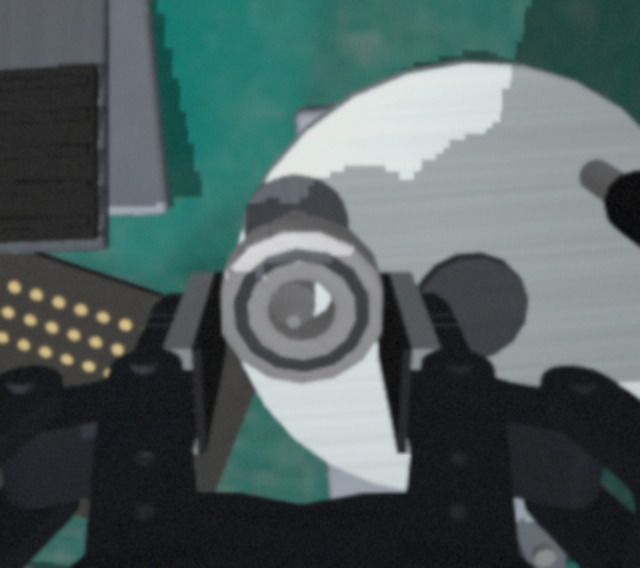

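The shaft tip shows inside the bore at crop (293,321) while the bore centre is at (302,308). I'll shift about 2 mm toward -y and 2 mm toward +x.

carry_out(
  deltas="-2 -2 0 0 0 0 1; -2 -2 0 0 0 0 1; -2 -2 15 0 0 0 1; -2 -2 25 0 0 0 1; -2 -2 35 0 0 0 1; -2 -2 43 0 0 0 1; -2 -2 43 0 0 0 1",
)

```text
time_s: 6.05
eef_pos: [0.4796, 0.131, 0.0474]
eef_rot: [-0.001, -0.0, 1.0, -0.0]
wrist_force: [0.5, 1.1, 0.1]
opening: 0.41
grasp_force: 60.0
```

carry_out(
  deltas="0 0 0 0 0 0 0.42; 0 0 0 0 0 0 0.42; 0 0 0 0 0 0 0.42; 0 0 -10 0 0 0 0.42; 0 0 -60 0 0 0 0.42; 0 0 -105 0 0 0 0.42; 20 -60 -105 0 0 0 0.42; 40 -120 -105 0 0 0 0.42; 60 -180 -105 0 0 0 0.42; 80 -240 -105 0 0 0 0.42; 88 -300 -105 0 0 0 0.42; 88 -336 -105 0 0 0 0.42",
)

```text
time_s: 7.55
eef_pos: [0.3917, -0.2079, 0.1545]
eef_rot: [0.001, 0.001, 1.0, -0.001]
wrist_force: [0.3, 1.3, 0.2]
opening: 0.58
grasp_force: 0.0
```

```bash
python3 - <<'E'
from h import *
T=tool();im=vision.camera('wrist');C=cam2world('wrist',T)
print(T[:3,3].round(4),sensors.get_obs()['opening'])
blobs('wrist',C,.004,im,(20,60,500,260))
Ct=cam2world('top');t=vision.camera('top');s=vision.camera('scene');Cs=cam2world('scene')
cv2.imwrite('pics/a.png',np.hstack([cv2.resize(t[180:240,165:225],(400,400)),cv2.resize(s[145:195,180:230],(400,400))]))
E
```

```text
[ 0.3917 -0.2079  0.1545] 0.5798431512028478
[497.4 230.4] [ 30.1 124.3] [0.447  0.0355 0.004 ]
[340.8 191.2] [44.9 47.4] [ 0.4065 -0.1267  0.004 ]
[252.3 175.6] [33.8 34.3] [ 0.392  -0.2066  0.004 ]
[166.5 171.8] [37.5 39.6] [ 0.3882 -0.2827  0.004 ]
[446.2 154.8] [19.7 91.3] [ 0.3726 -0.032   0.004 ]
```

View pics/a.png

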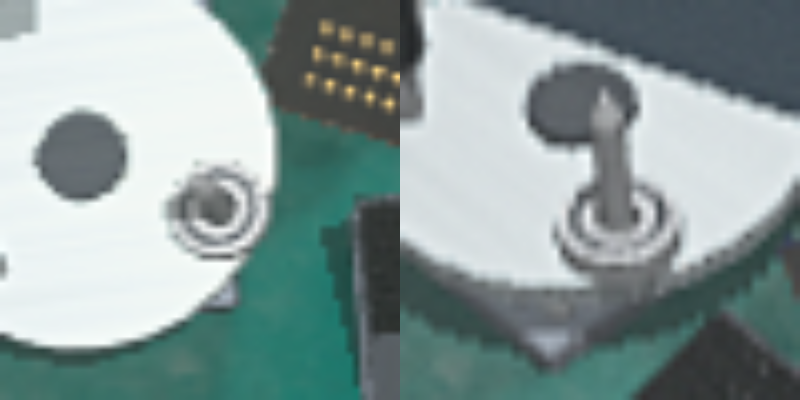

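The picture shows the bearing seated flat at the shaft foot in both views. Next is the spacer.

carry_out(
  deltas="0 1.5 60 0 0 0 0.42; 0 1.5 110 0 0 0 0.42; 0 1.5 140 0 0 0 0.42; 0 1.5 150 0 0 0 0.42; 0 1.5 150 0 0 0 0.42; 0 1.5 150 0 0 0 1; 0 1.5 150 0 0 0 1; 0 1.5 150 0 0 0 1; 0 1.5 150 0 0 0 1",
)

```text
time_s: 8.82
eef_pos: [0.3935, -0.2042, 0.0053]
eef_rot: [0.001, -0.0, 1.0, -0.001]
wrist_force: [-1.6, 3.3, 10.7]
opening: 0.29
grasp_force: 58.4
```

carry_out(
  deltas="0 0 -60 0 0 0 1; 0 0 -110 0 0 0 1; 0 0 -140 0 0 0 1; -30 60 -140 0 0 0 1; -50 120 -140 0 0 0 1; -60 180 -140 0 0 0 1; -70 240 -140 0 0 0 1; -80 290 -140 0 0 0 1; -86 320 -140 0 0 0 1; -86 335 -140 0 0 0 1; -86 335 -135 0 0 0 1; -86 335 -135 0 0 0 1",
)

```text
time_s: 10.32
eef_pos: [0.4777, 0.1305, 0.1379]
eef_rot: [-0.0, 0.0, 1.0, -0.0]
wrist_force: [-1.0, -1.1, -0.5]
opening: 0.288
grasp_force: 59.0
```

```bash
python3 - <<'E'
from h import *
T=tool();im=vision.camera('wrist');C=cam2world('wrist',T)
print(T[:3,3].round(4),sensors.get_obs()['opening'])
cv2.imwrite('pics/w4.png',cv2.resize(im[160:320,170:330],(600,600)))
E
```

```text
[0.4777 0.1305 0.1379] 0.28030266657785646
```

View pics/w4.png

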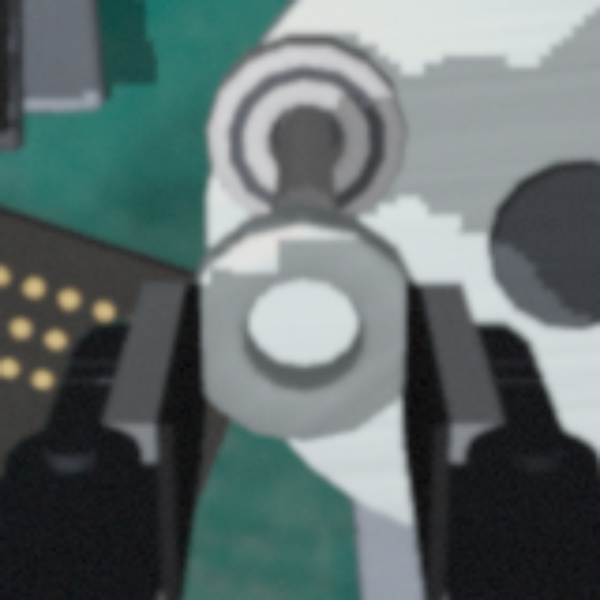

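The spacer is held level with its bore centred at crop (303,333). The bearing top is at (306,137) below it, with the shaft rising to behind the spacer.

```bash
python3 - <<'E'
from h import *
C=cam2world('wrist');f=lambda u,v:(170-.37+u/3.75,160-.37+v/3.75)
print(onz('wrist',f(303,333),.141,C),'shaft',onz('wrist',f(306,137),.052,C))
print(tool()[:3,3], proj('wrist',[.478,.1315,.102],C))
E
```

```text
[0.47500031 0.13034817 0.141     ] shaft [0.4773618  0.13085616 0.052     ]
[0.4779416  0.13036167 0.13803169] [252.52845335 223.02278649]
```

carry_out(
  deltas="-2 0.7 0 0 0 0 1; -2 0.7 15 0 0 0 1; -2 0.7 30 0 0 0 1; -2 0.7 40 0 0 0 1; -2 0.7 50 0 0 0 1; -2 0.7 60 0 0 0 1; -2 0.7 70 0 0 0 1; -2 0.7 77 0 0 0 1; -2 0.7 77 0 0 0 1",
)

```text
time_s: 11.5
eef_pos: [0.4798, 0.1322, 0.0607]
eef_rot: [-0.001, -0.0, 1.0, -0.0]
wrist_force: [-0.1, -1.6, -0.1]
opening: 0.284
grasp_force: 59.0
```

carry_out(
  deltas="0 0 0 0 0 0 0.5; 0 0 0 0 0 0 0.5; 0 0 0 0 0 0 0.5; 0 0 -10 0 0 0 0.5; 0 0 -55 0 0 0 0.4; 0 0 -90 0 0 0 0.3; 20 -60 -90 0 0 0 0.3; 40 -120 -90 0 0 0 0.3; 60 -180 -90 0 0 0 0.3; 73 -230 -90 0 0 0 0.3; 73 -258 -90 0 0 0 0.3; 73 -258 -90 0 0 0 0.3",
)

```text
time_s: 13.0
eef_pos: [0.4075, -0.1277, 0.1523]
eef_rot: [0.001, 0.002, 1.0, -0.001]
wrist_force: [0.8, -0.3, -0.9]
opening: 0.7
grasp_force: 0.0
```

```bash
python3 - <<'E'
from h import *
T=tool();im=vision.camera('wrist');C=cam2world('wrist',T)
print(T[:3,3].round(4),sensors.get_obs()['opening'])
blobs('wrist',C,.0035,im,(20,60,500,260))
t=vision.camera('top');s=vision.camera('scene')
cv2.imwrite('pics/top5.png',t);cv2.imwrite('pics/b.png',np.hstack([cv2.resize(t[180:240,165:225],(400,400)),cv2.resize(s[145:195,180:230],(400,400))]))
E
```

```text
[ 0.4075 -0.1277  0.1523] 0.7017228103790711
[251.8 175.1] [47.3 48.2] [ 0.4068 -0.1267  0.0035]
[ 76.  156.2] [37.8 40.4] [ 0.3886 -0.2832  0.0035]
[362.  134.1] [ 26.5 100.5] [ 0.3708 -0.0317  0.0035]
[488.3 132.4] [32.1 60.5] [0.3674 0.0856 0.0035]
```

View pics/b.png

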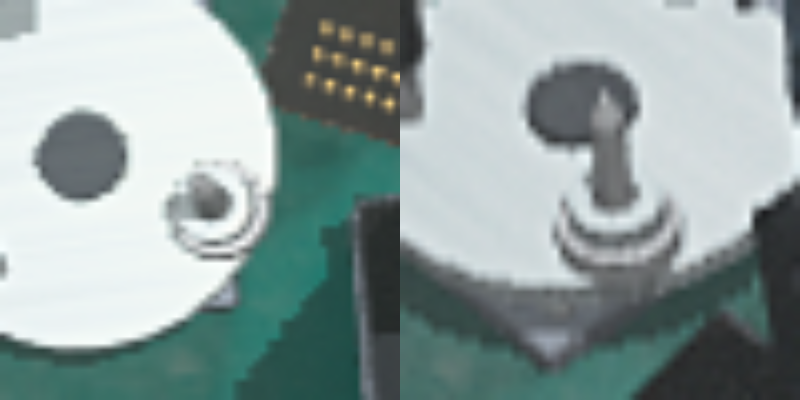

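The spacer lies flat on the bearing. Washer next.

carry_out(
  deltas="0.5 0 60 0 0 0 0.3; 0.5 0 110 0 0 0 0.3; 0.5 0 140 0 0 0 0.3; 0.5 0 150 0 0 0 0.3; 0.5 0 150 0 0 0 0.3; 0.5 0 150 0 0 0 1; 0.5 0 150 0 0 0 1; 0.5 0 150 0 0 0 1; 0.5 0 150 0 0 0 1",
)

```text
time_s: 14.28
eef_pos: [0.4081, -0.1263, 0.0035]
eef_rot: [0.001, -0.0, 1.0, -0.001]
wrist_force: [-2.6, 3.4, 12.0]
opening: 0.438
grasp_force: 58.6
```

carry_out(
  deltas="0 0 -60 0 0 0 1; 0 0 -110 0 0 0 1; 0 0 -140 0 0 0 1; -20 60 -140 0 0 0 1; -40 120 -140 0 0 0 1; -60 180 -140 0 0 0 1; -73 230 -140 0 0 0 1; -73 258 -140 0 0 0 1; -73 258 -140 0 0 0 1; -73 258 -140 0 0 0 1",
)

```text
time_s: 15.52
eef_pos: [0.48, 0.1318, 0.1421]
eef_rot: [0.001, -0.0, 1.0, -0.0]
wrist_force: [-0.3, -0.5, -1.4]
opening: 0.433
grasp_force: 60.1
```

```bash
python3 - <<'E'
from h import *
T=tool();im=vision.camera('wrist');C=cam2world('wrist',T)
print(T[:3,3].round(4),sensors.get_obs()['opening'])
cv2.imwrite('pics/w6.png',cv2.resize(im[160:320,170:330],(600,600)))
f=lambda u,v:(170-.37+u/3.75,160-.37+v/3.75)
hsv=cv2.cvtColor(im,cv2.COLOR_BGR2HSV);print(T[2,3])
E
```

```text
[0.48   0.1318 0.1421] 0.4344481780803954
0.14206182704211429
```

View pics/w6.png

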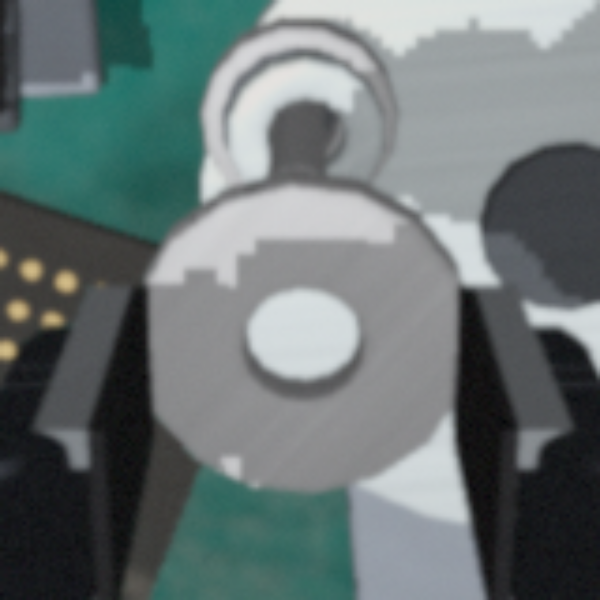

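The washer is held level, its bore at crop (302,342), already in line with the shaft.

carry_out(
  deltas="0 -0.5 15 0 0 0 1; 0 -0.5 30 0 0 0 1; 0 -0.5 40 0 0 0 1; 0 -0.5 50 0 0 0 1; 0 -0.5 60 0 0 0 1; 0 -0.5 70 0 0 0 1; 0 -0.5 75 0 0 0 1; 0 -0.5 75 0 0 0 1",
)

```text
time_s: 16.58
eef_pos: [0.4795, 0.1318, 0.0659]
eef_rot: [-0.0, -0.0, 1.0, -0.0]
wrist_force: [0.1, 0.3, 0.3]
opening: 0.429
grasp_force: 60.1
```

carry_out(
  deltas="0 0 0 0 0 0 0.38; 0 0 0 0 0 0 0.38; 0 0 0 0 0 0 0.38; 0 0 -10 0 0 0 0.38; 0 0 -55 0 0 0 0.38; 0 0 -85 0 0 0 0.38; 20 -60 -85 0 0 0 0.38; 40 -120 -85 0 0 0 0.38; 60 -180 -85 0 0 0 0.38; 80 -240 -85 0 0 0 0.38; 91 -300 -85 0 0 0 0.38; 91 -360 -85 0 0 0 0.38",
)

```text
time_s: 18.08
eef_pos: [0.3881, -0.2304, 0.1524]
eef_rot: [0.001, 0.0, 1.0, -0.001]
wrist_force: [1.4, 0.4, -0.2]
opening: 0.624
grasp_force: 0.0
```

carry_out(
  deltas="0 -54 0 0 0 0 0.38; 0 -54 0 0 0 0 0.38; 0 -54 0 0 0 0 0.38",
)

```text
time_s: 18.45
eef_pos: [0.3886, -0.2818, 0.1514]
eef_rot: [-0.0, 0.0, 1.0, 0.0]
wrist_force: [0.2, 0.8, 0.1]
opening: 0.62
grasp_force: 0.0
```

```bash
python3 - <<'E'
from h import *
T=tool();im=vision.camera('wrist');C=cam2world('wrist',T)
print(T[:3,3].round(4),sensors.get_obs()['opening'])
blobs('wrist',C,.004,im,(20,60,500,280))
t=vision.camera('top');s=vision.camera('scene')
cv2.imwrite('pics/top7.png',t);cv2.imwrite('pics/d.png',np.hstack([cv2.resize(t[180:240,165:225],(400,400)),cv2.resize(s[145:195,180:230],(400,400)),]))
cv2.imwrite('pics/d.png',np.vstack([cv2.imread('pics/d.png')[:300],np.hstack([cv2.resize(im[100:250,170:370],(400,300)),np.zeros((300,400,3),np.uint8)])]))
E
```

```text
[ 0.3886 -0.2818  0.1514] 0.621295082774803
[248.7 175.9] [38.5 39.5] [ 0.3881 -0.2833  0.004 ]
```

View pics/d.png

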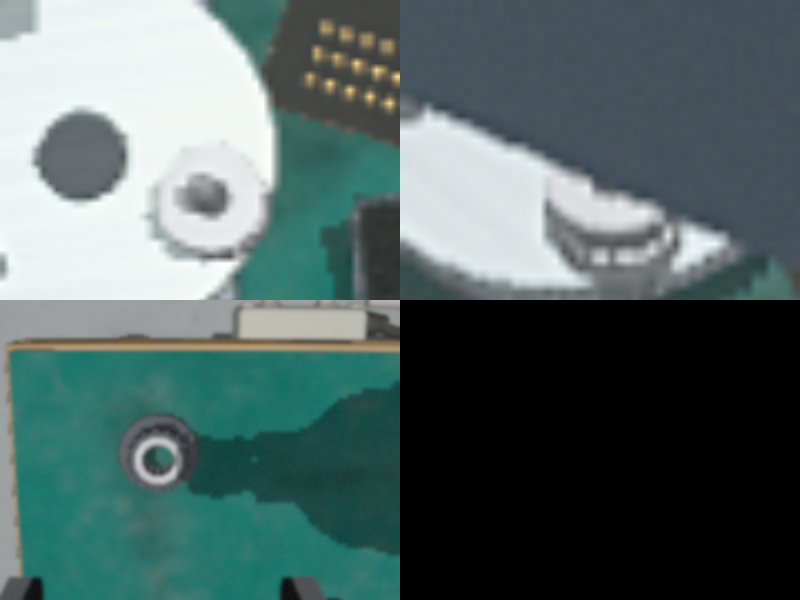

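Washer sits over the spacer in the top view; in scene it is half hidden by the arm. Retainer is at the wrist-image position (248.7,175.9), upright.

carry_out(
  deltas="0 -1.5 60 0 0 0 0.4; 0 -1.5 110 0 0 0 0.45; 0 -1.5 130 0 0 0 0.45; 0 -1.5 139 0 0 0 0.45; 0 -1.5 139 0 0 0 0.45; 0 -1.5 139 0 0 0 1; 0 -1.5 139 0 0 0 1; 0 -1.5 139 0 0 0 1; 0 -1.5 139 0 0 0 1; 0 -1.5 139 0 0 0 1",
)

```text
time_s: 19.85
eef_pos: [0.3897, -0.2844, 0.0146]
eef_rot: [0.001, -0.0, 1.0, -0.001]
wrist_force: [-2.3, 3.8, 15.1]
opening: 0.216
grasp_force: 80.5
```

carry_out(
  deltas="0 0 -20 0 0 0 1; 0 0 -70 0 0 0 1; 0 0 -130 0 0 0 1; -20 60 -135 0 0 0 1; -40 120 -135 0 0 0 1; -60 180 -135 0 0 0 1; -80 240 -135 0 0 0 1; -91 300 -135 0 0 0 1; -91 360 -135 0 0 0 1; -91 415 -135 0 0 0 1; -91 415 -135 0 0 0 1; -91 415 -135 0 0 0 1",
)

```text
time_s: 21.35
eef_pos: [0.4799, 0.1312, 0.148]
eef_rot: [0.001, -0.001, 1.0, -0.0]
wrist_force: [-0.4, -1.6, 0.3]
opening: 0.002
grasp_force: 0.0
```

```bash
python3 - <<'E'
from h import *
T=tool();im=vision.camera('wrist');C=cam2world('wrist',T)
o=sensors.get_obs();print(T[:3,3].round(4),o['opening'],o['grasp_force'],o['wrist_force'])
cv2.imwrite('pics/w8.png',cv2.resize(im[160:320,170:330],(600,600)))
E
```

```text
[0.4799 0.1312 0.148 ] 0.00034420399928012556 0.0 [-0.28301417  0.85965603  0.50778547]
```

View pics/w8.png

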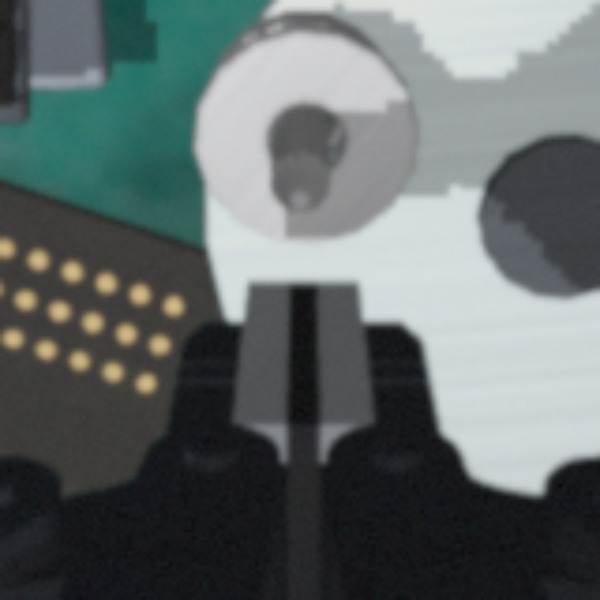

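The gripper is shut and empty, so the retainer slipped. The washer lies flat and centred on the stack at crop (305,130). Locating the retainer now.

```bash
python3 - <<'E'
from h import *
Ct=cam2world('top');t=vision.camera('top');cv2.imwrite('pics/top9.png',t)
blobs('top',Ct,.006,t,(240,170,385,262),60,1500)
Cs=cam2world('scene');s=vision.camera('scene');cv2.imwrite('pics/scene9.png',s)
print('scene');blobs('scene',Cs,.006,s,(225,200,370,345),60,1500)
E
```

```text
[351.2 238.9] [12.2 12.6] [ 0.3927 -0.2637  0.006 ]
scene
```

carry_out(
  deltas="20 -60 0 0 0 0 0.4; 40 -120 0 0 0 0 0.4; 60 -180 0 0 0 0 0.4; 80 -240 0 0 0 0 0.4; 87 -300 0 0 0 0 0.4; 87 -360 0 0 0 0 0.4; 87 -396 0 0 0 0 0.4; 87 -396 0 0 0 0 0.4; 87 -396 0 0 0 0 0.4",
)

```text
time_s: 22.62
eef_pos: [0.392, -0.2647, 0.147]
eef_rot: [-0.0, 0.001, 1.0, 0.001]
wrist_force: [-0.7, 1.0, 0.4]
opening: 0.599
grasp_force: 0.0
```

```bash
python3 - <<'E'
from h import *
T=tool();im=vision.camera('wrist');C=cam2world('wrist',T)
print(T[:3,3].round(4),sensors.get_obs()['opening'])
blobs('wrist',C,.004,im,(20,60,500,280))
cv2.imwrite('pics/w10.png',im)
# bright top rim
g=cv2.cvtColor(im,cv2.COLOR_BGR2GRAY);hsv=cv2.cvtColor(im,cv2.COLOR_BGR2HSV)
m=((g>150)&(hsv[...,1]<70)).astype(np.uint8)
n,l,st,ce=cv2.connectedComponentsWithStats(m)
for i in range(1,n):
    if st[i,4]>30 and 120<ce[i][1]<240: print(st[i],ce[i],onz('wrist',ce[i],.016,C))
a=cv2.imread('pics/w8.png')
E
```

```text
[ 0.392  -0.2647  0.147 ] 0.598478000883153
[248.9 178.3] [38.6 40.2] [ 0.3925 -0.2659  0.004 ]
[486.8 158.2] [ 8.2 64.6] [ 0.3737 -0.0525  0.004 ]
[464 155  48   8 247] [487.91093117 158.4291498 ] [ 0.37177856 -0.06033559  0.016     ]
[238 171  20  24 195] [246.48717949 182.24102564] [ 0.39294101 -0.26790139  0.016     ]
```

carry_out(
  deltas="0 -1 60 0 0 0 0.4; 0 -1 110 0 0 0 0.45; 0 -1 130 0 0 0 0.45; 0 -1 141 0 0 0 0.45; 0 -1 141 0 0 0 0.45; 0 -1 141 0 0 0 1; 0 -1 141 0 0 0 1; 0 -1 141 0 0 0 1; 0 -1 141 0 0 0 1; 0 -1 141 0 0 0 1",
)

```text
time_s: 23.92
eef_pos: [0.3937, -0.2665, 0.0079]
eef_rot: [0.001, -0.0, 1.0, -0.001]
wrist_force: [-0.2, 2.7, 5.5]
opening: 0.269
grasp_force: 58.5
```

carry_out(
  deltas="0 0 -20 0 0 0 1; 0 0 -70 0 0 0 1; 0 0 -130 0 0 0 1; -20 60 -140 0 0 0 1; -40 120 -140 0 0 0 1; -60 180 -140 0 0 0 1; -80 240 -140 0 0 0 1; -87 300 -140 0 0 0 1; -87 350 -140 0 0 0 1; -87 397 -140 0 0 0 1; -87 397 -140 0 0 0 1; -87 397 -140 0 0 0 1",
)

```text
time_s: 25.42
eef_pos: [0.4799, 0.131, 0.1469]
eef_rot: [0.001, -0.0, 1.0, -0.0]
wrist_force: [0.3, 0.3, -0.6]
opening: 0.27
grasp_force: 59.0
```

```bash
python3 - <<'E'
from h import *
T=tool();im=vision.camera('wrist');C=cam2world('wrist',T)
o=sensors.get_obs();print(T[:3,3].round(4),o['opening'],o['grasp_force'],o['wrist_force'])
cv2.imwrite('pics/w11.png',cv2.resize(im[160:320,170:330],(600,600)))
E
```

```text
[0.4799 0.131  0.1469] 0.26112085216986314 59.00328755378723 [-0.07202417 -0.05826486 -0.67834329]
```

View pics/w11.png

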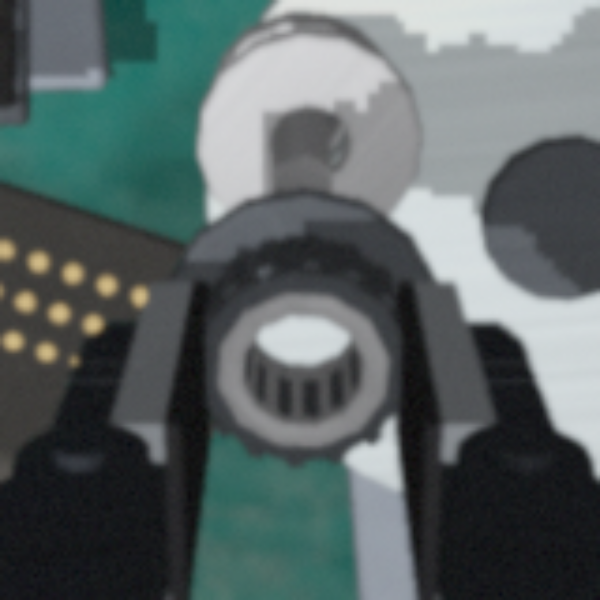

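The retainer is held upright with its top bore centred at crop (302,368). The washer on the stack is at (308,140).

```bash
python3 - <<'E'
from h import *
C=cam2world('wrist');f=lambda u,v:(170-.37+u/3.75,160-.37+v/3.75)
print(onz('wrist',f(302,370),.155,C),'foot of flange approx','shaft at washer top',onz('wrist',f(308,139),.067,C))
E
```

```text
[0.47923302 0.13031576 0.155     ] foot of flange approx shaft at washer top [0.47799061 0.13129236 0.067     ]
```

carry_out(
  deltas="1.2 0.8 15 0 0 0 1; 1.2 0.8 25 0 0 0 1; 1.2 0.8 35 0 0 0 1; 1.2 0.8 45 0 0 0 1; 1.2 0.8 55 0 0 0 1; 1.2 0.8 65 0 0 0 1; 1.2 0.8 70 0 0 0 1; 1.2 0.8 70 0 0 0 1",
)

```text
time_s: 26.48
eef_pos: [0.4783, 0.1321, 0.0759]
eef_rot: [-0.0, -0.0, 1.0, -0.0]
wrist_force: [0.0, 0.4, 0.4]
opening: 0.263
grasp_force: 59.0
```

carry_out(
  deltas="0 0 0 0 0 0 0.55; 0 0 0 0 0 0 0.55; 0 0 0 0 0 0 0.55; 0 0 -10 0 0 0 0.55; 0 0 -55 0 0 0 0.55; 0 0 -100 0 0 0 0.55; 8 45 -100 0 0 0 0.55; 16 90 -100 0 0 0 0.55; 16 90 -100 0 0 0 0.55; 16 90 -100 0 0 0 0.55",
)

```text
time_s: 27.72
eef_pos: [0.4625, 0.2218, 0.1767]
eef_rot: [0.0, -0.001, 1.0, -0.0]
wrist_force: [-1.1, -0.3, 0.3]
opening: 0.449
grasp_force: 0.0
```

```bash
python3 - <<'E'
from h import *
T=tool();im=vision.camera('wrist');C=cam2world('wrist',T)
o=sensors.get_obs();print(T[:3,3].round(4),o['opening'],o['q'].round(2))
g=cv2.cvtColor(im,cv2.COLOR_BGR2GRAY)
print('knobtop pred',proj('wrist',[.462,.222,.098],C),'tip',proj('wrist',[.478,.1313,.102],C),'ret top',proj('wrist',[.478,.1313,.083],C))
cv2.imwrite('pics/w12.png',im)
u,v=proj('wrist',[.462,.222,.098],C).astype(int)
for r in range(v-36,v+37,4): print(r,' '.join('%3d'%x for x in g[r,u-44:u+45:4]))
# stack: dark retainer flange/barrel blob
t=vision.camera('top');Ct=cam2world('top');cv2.imwrite('pics/top12.png',t)
for z in(.067,.083,.102): print(proj('top',[.478,.1313,z],Ct))
gt=cv2.cvtColor(t,cv2.COLOR_BGR2GRAY)
for r in range(190,222): print(r,' '.join('%3d'%x for x in gt[r,182:212]))
E
```

```text
[0.4625 0.2218 0.1767] 0.4488830055244771 [ 0.21  0.1   1.81 -0.    1.23 -1.36]
knobtop pred [250.75371451 199.21455653] tip [120.00102889 222.71942233] ret top [129.21077896 213.45752087]
163 207 206 206 205 206 205 204 204 205 205 205 205 205 203 204 193  82  49  48  47  48  76  76
167 207 207 207 206 206 208 206 207 207 206 208 207 203 204 204 203 198  63  47  48  46  49  46
171 207 209 208 208 207 207 206 206 207 207 186 156 143 144 144 146 146 136  52  48  42  47  46
175 207 208 207 207 207 206 207 207 207 180  32  24  85 144 142 143 144 100 103  47  44  49  49
179 206 206 206 206 206 206 207 207 182   9  12  10   5  92 141 145 133  58  78  94  45  46  49
183 204 205 205 204 205 205 206 206 109  20  16  12   6  19 141 143 142 110 136 138  48  49  47
187 208 208 207 207 206 206 205 204  45  44  35  35  24  16 148 141 142 143 141 143  91  44  46
191 205 206 206 206 205 205 204 204  37  27  27  30  32  25 195 146 144 144 145 145 136  46  45
195 206 207 207 206 207 207 207 206  40  23  23  31  27  25 193 143 141 142 141 141 141  73  49
199 208 207 207 208 206 206 205 204  45  21  24
[... 4264 characters left out ...]
 189 204 145  96 118 109 181 199 166 139 145 109  99 101 100  97  99  96  97  98
217 243 243 243 243 243 244 247 211 163 169 149 140 138 167 182 178 136 114 164 114  93  98  98 103 101  98 100 101 100 100
218 243 243 243 243 244 244 245 249 213 165 168 168 151 109 105 112  88  76 165 173 119  97  99 101 100 101 101 104 104 100
219 243 243 243 244 245 244 245 246 248 250 251 251 252 253 253 253 254 255 234 138  99 101 100  99 100 102  96 100 101  98
220 243 243 243 244 244 243 243 243 244 244 245 245 246 246 247 248 251 239 148  94  97 102 102  99 100  99  97  99  99  96
221 242 242 242 242 242 242 242 243 242 243 243 243 244 243 244 247 247 153  75  90  98 100 103 100 100 100 101  98  97  95
```

carry_out(
  deltas="3 -1.3 0 0 0 0 0.55; 3 -1.3 40 0 0 0 0.55; 3 -1.3 75 0 0 0 0.55; 3 -1.3 95 0 0 0 0.55; 3 -1.3 105 0 0 0 0.55; 3 -1.3 105 0 0 0 0.55; 3 -1.3 105 0 0 0 1; 3 -1.3 105 0 0 0 1; 3 -1.3 105 0 0 0 1; 3 -1.3 105 0 0 0 1",
)

```text
time_s: 29.08
eef_pos: [0.4606, 0.2207, 0.0725]
eef_rot: [0.001, -0.0, 1.0, 0.0]
wrist_force: [-0.7, -2.7, 6.4]
opening: 0.189
grasp_force: 58.9
```

carry_out(
  deltas="2.5 -4 0 0 0 0 1; 5.1 -8.1 0 0 0 0 1; 7 -12.5 0 0 0 0 1; 8.6 -17 0 0 0 0 1; 9.8 -21.7 0 0 0 0 1; 10.6 -26.4 0 0 0 0 1; 10.9 -31.2 0 0 0 0 1; 10.9 -36 0 0 0 0 1; 10.5 -40.7 0 0 0 0 1; 9.6 -45.5 0 0 0 0 1; 8.3 -50 0 0 0 0 1; 6.6 -54.6 0 0 0 0 1",
)

```text
time_s: 30.58
eef_pos: [0.4481, 0.1693, 0.0719]
eef_rot: [-0.005, -0.001, 1.0, 0.002]
wrist_force: [-7.6, 6.2, 13.9]
opening: 0.19
grasp_force: 61.4
```

carry_out(
  deltas="-2.3 -4.3 0 0 0 0 1; -4.6 -8.4 0 0 0 0 1; -7.5 -12.3 0 0 0 0 1; -10.5 -16 0 0 0 0 1; -14 -19.3 0 0 0 0 1; -17.6 -22.4 0 0 0 0 1; -21.6 -25 0 0 0 0 1; -25.7 -27.4 0 0 0 0 1; -30 -29.3 0 0 0 0 1; -34.6 -31 0 0 0 0 1; -34.6 -31 0 0 0 0 1",
)

```text
time_s: 31.95
eef_pos: [0.4876, 0.1344, 0.0719]
eef_rot: [-0.0, -0.001, 1.0, -0.001]
wrist_force: [-2.0, -3.4, 7.6]
opening: 0.191
grasp_force: 61.2
```

carry_out(
  deltas="-3 -1 0 0 0 0 1; -3 -1 0 0 0 0 0.6; -3 -1 0 0 0 0 0.55; -3 -1 0 0 0 0 0.55; -3 -1 0 0 0 0 0.55; 0 0 -30 0 0 0 0.55; 20 -10 -80 0 0 0 0.55; 30 -20 -120 0 0 0 0.55; 35 -30 -120 0 0 0 0.55; 35 -40 -120 0 0 0 0.9; 35 -40 -120 0 0 0 1; 35 -40 -120 0 0 0 1",
)

```text
time_s: 33.45
eef_pos: [0.4521, 0.0951, 0.1901]
eef_rot: [-0.001, 0.0, 1.0, 0.0]
wrist_force: [-0.7, 0.1, -0.2]
opening: 0.005
grasp_force: 0.0
```

```bash
python3 - <<'E'
from h import *
T=tool();o=sensors.get_obs();print(T[:3,3].round(4),o['opening'],o['wrist_force'])
t=vision.camera('top');Ct=cam2world('top');cv2.imwrite('pics/top13.png',t)
s=vision.camera('scene');Cs=cam2world('scene');cv2.imwrite('pics/scene13.png',s)
w=vision.camera('wrist');C=cam2world('wrist',T);cv2.imwrite('pics/w13.png',w)
print('knob pred wrist',proj('wrist',[.497,.133,.098],C),'pad',proj('wrist',[.455,.054,.052],C))
g=cv2.cvtColor(w,cv2.COLOR_BGR2GRAY);hsv=cv2.cvtColor(w,cv2.COLOR_BGR2HSV)
m=(g<55).astype(np.uint8)
n,l,st,ce=cv2.connectedComponentsWithStats(m)
for i in range(1,n):
    if st[i,4]>150: print(st[i],ce[i])
u,v=proj('wrist',[.497,.133,.098],C).astype(int)
for r in range(max(v-36,0),min(v+37,384),4): print(r,' '.join('%3d'%x for x in g[r,max(u-44,0):u+45:4]))
E
```

```text
[0.4521 0.0951 0.1901] 0.005021741580893592 [-0.65793551  0.13036607 -0.24186699]
knob pred wrist [300.27924735 251.33822252] pad [202.23991282 182.71469789]
[155  12 125   7 402] [225.71890547  15.98507463]
[ 177  150   52   58 2811] [202.38064746 178.53077197]
[284 220  24  33 511] [295.32485323 236.24266145]
[    0   232   512   152 39856] [245.95328181 336.01108992]
[  0 292  49  20 320] [ 19.153125 306.596875]
215  79  79  84 139 212 219 219 214 113 100 158 157 157 162 157 159 217 222 198 156 122  57  64
219  73  78  81 178 214 215 221 192  96  74 139 157 156 160 160 158 219 217 220 136  58  69  66
223  77  78  85 204 215 214 215 203  22  16  18  78 156 156 160 163 217 217 217  86  89  71  66
227  84  85  83 203 218 212 213  97  19  17  15  20 136 156 160 216 216 218 185 100  99 100  99
231  85  84  86 203 216 216 211  56  16  19  15  17 106 215 215 217 218 216 182  99  99  99 100
235  67  82  84 199 216 216 213 122  20  27  45  39  23 213 214 214 217 216 201 100  97 101  98
239  84  84  82 193 215 214 215 189  24  64  57  50  42 170 216 214 214 218 216 116  98  97  96
243  84  
[... 442 characters left out ...]
 211 214 212 212 216 214 215
263  81  84  85  72  27  28  22  98 211 211 212 209 209 211 212 213 210 209 214 211 212 216 214
267  79  85  84  76  20  22  22  46 212 211 210 213 208 209 213 211 212 212 211 212 211 212 163
271  79  84  85  80  26  25  22  29 207 211 210 211 212 208 211 214 211 211 210 212 159  91  84
275 133 122  36  27  21  26  23  28 177 212 210 211 212 209 209 209 212 213 209 123  95 106 135
279 123  25  22  26  22  24  27  21  27 166 211 209 210 212 208 210 212 211 187 109 129 110 108
283  75  25  27  21  33  41  32  21  25  44 204 210 210 209 212 207 142  58  25  26  30  81 181
287  28  25  20  19  22  29  26  21  22  18 103 178 209 210 211  94  20  27  17  22  25  20  20
```

```bash
python3 - <<'E'
from h import *
Ct=cam2world('top');Cs=cam2world('scene');C=cam2world('wrist')
print('knob wrist',onz('wrist',(298,243.5),.098,C))
for f,cam,CC in[('top0.png','top',Ct),('top13.png','top',Ct),('scene0.png','scene',Cs),('scene13.png','scene',Cs)]:
    im=cv2.imread('pics/'+f)
    if im.shape[0]!=384: im=cv2.resize(im,(512,384),interpolation=cv2.INTER_AREA)
    g=cv2.cvtColor(im,cv2.COLOR_BGR2GRAY);m=(g<50).astype(np.uint8)
    n,l,st,ce=cv2.connectedComponentsWithStats(m)
    for i in range(1,n):
        p=onz(cam,ce[i],.085,CC)
        r=np.hypot(*(p[:2]-[.5036,.1875]))
        if st[i,4]>15 and r<.085: print(f,st[i],ce[i].round(1),p.round(4),r.round(4),np.degrees(np.arctan2(p[1]-.1875,p[0]-.5036)).round(1))
t=cv2.imread('pics/top13.png');cv2.imwrite('pics/fin.png',np.hstack([cv2.resize(t[140:240,130:230],(400,400)),cv2.resize(cv2.imread('pics/scene13.png')[70:190,160:280],(400,400))]))
E
```

```text
knob wrist [0.49115302 0.13128476 0.098     ]
top13.png [168 203  23  11  81] [178.8 208.1] [0.4797 0.1729 0.085 ] 0.028 -148.6
scene0.png [176 144   6   9  34] [178.6 148.2] [0.4545 0.2111 0.085 ] 0.0544 154.3
scene13.png [207 154   8  14  73] [210.6 160.8] [0.488 0.126 0.085] 0.0634 -104.2
```

```bash
python3 - <<'E'
from h import *
g=[None,None]
poses={'w12.png':None,'w13.png':tool()}
T=tool().copy();T[:3,3]=[.4625,.2218,.1767];poses['w12.png']=T
for f,T in poses.items():
    C=cam2world('wrist',T);im=cv2.imread('pics/'+f);gr=cv2.cvtColor(im,cv2.COLOR_BGR2GRAY)
    u,v=proj('wrist',[.5036,.1875,.04],C);print(f,'hub pred',u,v)
    m=cv2.inRange(gr,60,125)
    cs,_=cv2.findContours(m,cv2.RETR_LIST,cv2.CHAIN_APPROX_NONE)
    for c in cs:
        if len(c)<40: continue
        e=cv2.fitEllipse(c)
        if np.hypot(e[0][0]-u,e[0][1]-v)<25: print('hub',e,onz('wrist',e[0],.04,C))
    m=(gr<62).astype(np.uint8)
    kp={'w12.png':(248.5,190),'w13.png':(296,236)}[f]
    n,l,st,ce=cv2.connectedComponentsWithStats(m)
    i=l[int(kp[1]),int(kp[0])];print('knob',st[i])
    # lower-most cap circle: radius from width
    ys,xs=np.where(l==i);rad=340*.009/(T[2,3]+.142-.098);print('rad px',rad,'bottom',ys.max(),xs[ys>=ys.max()-2].mean(), 'top center',onz('wrist',(xs[ys>=ys.max()-2].mean(),ys.max()+.5-rad*.96),.098,C))
E
```

```text
w12.png hub pred 211.52266284476605 224.8607425431674
knob [237 174  23  33 599]
rad px 13.864975079293158 bottom 206 248.33333333333334 top center [0.45756355 0.22035384 0.098     ]
w13.png hub pred 348.9188908358931 229.20704057079314
hub ((347.6996765136719, 228.8764190673828), (34.88622283935547, 37.29859161376953), 64.95720672607422) [0.50325895 0.18631014 0.04      ]
knob [284 220  24  33 556]
rad px 13.038170641756441 bottom 252 297.0 top center [0.48825293 0.13040403 0.098     ]
```

carry_out(
  deltas="0 37 0 0 0 0 1; 0 37 40 0 0 0 1; 0 37 80 0 0 0 1; 0 37 113 0 0 0 1; 0 37 113 0 0 0 1; -8 37 113 0 0 0 1; -14 37 113 0 0 0 1; -18 37 113 0 0 0 1; -18 37 113 0 0 0 1",
)

```text
time_s: 34.72
eef_pos: [0.4713, 0.1321, 0.0789]
eef_rot: [0.001, -0.0, 1.0, 0.0]
wrist_force: [-0.7, 0.1, -0.2]
opening: -0.001
grasp_force: 0.0
```

No contact yet; I'll creep on in small steps.

carry_out(
  deltas="-2 0 0 0 0 0 1; -4 0 0 0 0 0 1; -4 0 0 0 0 0 1",
)

```text
time_s: 35.1
eef_pos: [0.4742, 0.132, 0.0781]
eef_rot: [-0.0, -0.0, 1.0, -0.0]
wrist_force: [-1.5, -1.0, 1.8]
opening: 0.002
grasp_force: 1.1
```

carry_out(
  deltas="-2 0 0 0 0 0 1; -4 0 0 0 0 0 1; -4 0 0 0 0 0 1",
)

```text
time_s: 35.48
eef_pos: [0.4777, 0.1318, 0.0779]
eef_rot: [-0.001, -0.0, 1.0, -0.0]
wrist_force: [-4.6, -1.8, 1.4]
opening: 0.001
grasp_force: 2.2
```

carry_out(
  deltas="12 0 0 0 0 0 1; 20 0 0 0 0 0 1; 22 0 -40 0 0 0 1; 24 -10 -80 0 0 0 1; 25 -50 -80 0 0 0 1; 25 -78 -80 0 0 0 1; 25 -78 -80 0 0 0 1; 25 -78 -80 0 0 0 1",
)

```text
time_s: 36.48
eef_pos: [0.4533, 0.0546, 0.1583]
eef_rot: [0.0, 0.0, 1.0, 0.0]
wrist_force: [0.5, -0.4, 0.1]
opening: -0.001
grasp_force: 0.0
```

```bash
python3 - <<'E'
from h import *
T=tool();w=vision.camera('wrist');C=cam2world('wrist',T);cv2.imwrite('pics/w14.png',w)
print(T[:3,3])
gr=cv2.cvtColor(w,cv2.COLOR_BGR2GRAY)
m=(gr<62).astype(np.uint8);n,l,st,ce=cv2.connectedComponentsWithStats(m)
for i in range(1,n):
    if st[i,4]>200: print(st[i],ce[i].round(1),onz('wrist',ce[i],.052,C).round(4),onz('wrist',ce[i],.098,C).round(4))
print('pred pad',proj('wrist',[.452,.054,.052],C),'knob',proj('wrist',[.496,.132,.098],C))
# ram vs stack in scene: column brightness profile
s=vision.camera('scene');Cs=cam2world('scene');cv2.imwrite('pics/scene14.png',s)
for p in [(.563,.192,.114),(.563,.192,.083),(.563,.192,.102),(.563,.192,.04)]: print(p,proj('scene',p,Cs).round(1))
g=cv2.cvtColor(s,cv2.COLOR_BGR2GRAY)
for r in range(112,156): print(r,' '.join('%3d'%x for x in g[r,200:240]))
E
```

```text
[0.45333758 0.05462582 0.15827411]
[165   7 132   9 611] [241.5  11.9] [0.3287 0.0486 0.052 ] [0.3388 0.0497 0.098 ]
[391  51  54  21 397] [417.4  58.2] [0.3568 0.1733 0.052 ] [0.3617 0.1513 0.098 ]
[449  53  63  20 472] [486.6  60.2] [0.3553 0.2276 0.052 ] [0.3605 0.1955 0.098 ]
[ 410   82   94  117 2039] [475.4 141.4] [0.4154 0.2272 0.052 ] [0.4095 0.1952 0.098 ]
[ 362   85   70   74 2462] [395.6 116.3] [0.3981 0.1609 0.052 ] [0.3954 0.1412 0.098 ]
[333 145  35  25 394] [349.3 158. ] [0.4293 0.1285 0.052 ] [0.4208 0.1148 0.098 ]
[ 220  154   61   66 3676] [249.4 186.8] [0.4516 0.0539 0.052 ] [0.439 0.054 0.098]
[285 168  20  21 206] [292.8 176.8] [0.4437 0.0866 0.052 ] [0.4326 0.0807 0.098 ]
[    0   234   512   150 41534] [245.9 335. ] [0.5875 0.0505 0.052 ] [0.5498 0.0513 0.098 ]
[341 236  33  39 832] [356.7 254.9] [0.5092 0.1414 0.052 ] [0.4859 0.1253 0.098 ]
pred pad [249.58598178 187.35695599] knob [364.9737512  268.22654492]
(0.563, 0.192, 0.114) [218.3 124.1]
(0.563, 0.192, 0.083) [219.  133.7]
(0.563, 0.192, 0.102) [218.6 127.9]
(0.563, 0.192, 0.04) [220.  146.3]
112  43  4
[... 6505 characters left out ...]
 221 187 137 141 141 139 140 142 142 139 140
152 194 186 175 174 181 177 205 229 100  54  54  50  38  44  42  39  53  43  43  46  40  33  20  78 154 168 187 211 209 206 212 105 140 140 143 143 139 140 140 140
153 107  92  71  73  96  92 147 194  94  68  49  78  57  60  41  43  58  47  47  44  39  45 158 167 221 211 207 204 204 204 214 116 139 140 141 141 141 139 141 140
154  54  51  87  86  84  81  77 101  86  76  41  91  77  75  37  45  41  46  43  41  29  92 229 217 205 203 199 202 202 202 206 192 138 140 140 140 141 141 140 140
155  59  59  80  76  91  87  87  68  46  89  35  88  82  81  40  42  40  46  42  41  27 116 221 207 201 199 201 200 204 201 203 219 123 142 143 137 141 138 139 142
```

carry_out(
  deltas="2 -0.5 50 0 0 0 1; 2 -0.5 90 0 0 0 1; 2 -0.5 105 0 0 0 1; 2 -0.5 113 0 0 0 1; 2 -0.5 119 0 0 0 1; 2 -0.5 124 0 0 0 1; 2 -0.5 127 0 0 0 1; 2 -0.5 129 0 0 0 1; 2 -0.5 129 0 0 0 1",
)

```text
time_s: 37.7
eef_pos: [0.4556, 0.0538, 0.0323]
eef_rot: [0.004, -0.0, 1.0, 0.0]
wrist_force: [2.0, 4.1, 11.3]
opening: -0.001
grasp_force: 5.4
```

carry_out(
  deltas="0 0 3 0 0 0 1; 0 0 5 0 0 0 1; 0 0 5 0 0 0 1",
)

```text
time_s: 38.08
eef_pos: [0.4564, 0.0539, 0.0284]
eef_rot: [0.005, -0.0, 1.0, 0.0]
wrist_force: [-1.3, 5.7, 20.6]
opening: 0.002
grasp_force: 10.5
```

carry_out(
  deltas="0 0 2 0 0 0 1; 0 0 4 0 0 0 1; 0 0 4 0 0 0 1; 0 0 4 0 0 0 1",
)

```text
time_s: 38.58
eef_pos: [0.4567, 0.0539, 0.0273]
eef_rot: [0.004, -0.001, 1.0, -0.0]
wrist_force: [-16.6, 5.9, 59.4]
opening: -0.004
grasp_force: 30.0
```

At the stop (force rises steeply). I'll ease off a little and hold.

carry_out(
  deltas="0 0 -1.5 0 0 0 1; 0 0 -1.5 0 0 0 1; 0 0 -1.5 0 0 0 1; 0 0 -1.5 0 0 0 1; 0 0 -1.5 0 0 0 1; 0 0 -1.5 0 0 0 1; 0 0 -1.5 0 0 0 1; 0 0 -1.5 0 0 0 1",
)

```text
time_s: 39.58
eef_pos: [0.4566, 0.0539, 0.0277]
eef_rot: [0.005, -0.0, 1.0, -0.0]
wrist_force: [-10.5, 5.9, 44.2]
opening: -0.002
grasp_force: 22.4
```

carry_out(
  deltas="0 0 -8 0 0 0 1; 0 0 -18 0 0 0 1; 0 0 -30 0 0 0 1; 0 0 -80 0 0 0 1; 0 0 -140 0 0 0 1; 40 -60 -150 0 0 0 1; 60 -120 -150 0 0 0 1; 80 -180 -150 0 0 0 1; 80 -240 -150 0 0 0 1; 80 -300 -150 0 0 0 1; 80 -300 -150 0 0 0 1",
)

```text
time_s: 40.95
eef_pos: [0.3713, -0.2506, 0.1727]
eef_rot: [0.0, 0.002, 1.0, -0.001]
wrist_force: [0.1, 1.0, 0.2]
opening: -0.002
grasp_force: 0.0
```

```bash
python3 - <<'E'
from h import *
o=sensors.get_obs();print(o['eef_pos'],o['wrist_force'])
s=vision.camera('scene');Cs=cam2world('scene');cv2.imwrite('pics/scene15.png',s);t=vision.camera('top');cv2.imwrite('pics/top15.png',t)
g=cv2.cvtColor(s,cv2.COLOR_BGR2GRAY)
for z in (.04,.052,.06,.067,.083,.102,.114): print(z,proj('scene',[.5627,.192,z],Cs).round(1))
for r in range(104,156): print(r,' '.join('%3d'%x for x in g[r,200:240]))
m=(g<50).astype(np.uint8);n,l,st,ce=cv2.connectedComponentsWithStats(m)
for i in range(1,n):
    if st[i,4]>25 and 170<ce[i][0]<290 and 120<ce[i][1]<225: print(st[i],ce[i].round(1))
E
```

```text
[ 0.37128182 -0.25057904  0.17268599] [0.06007542 1.02348892 0.24897762]
0.04 [219.9 146.4]
0.052 [219.6 142.9]
0.06 [219.5 140.6]
0.067 [219.3 138.5]
0.083 [218.9 133.7]
0.102 [218.5 127.9]
0.114 [218.2 124.1]
104  78  77  77  76  77  77  78  77  78  75  77  77  78  77  77  75  77  76  76  78  77  77  76  78  78  78  71  76  74  76  74  76  76  87 100 118 135 142 147 151
105  78  76  78  78  77  77  78  77  77  76  74  77  74  77  77  75  74  76  79  78  76  76  77  77  76  77  78  75  79  77  77  76  71  70  79  83  90 107 125 138
106  79  76  75  76  75  78  78  76  80  77  77  79  79  76  77  75  78  76  77  77  76  77  75  76  77  79  76  76  75  78  77  74  78  75  75  74  75  80  86  96
107  80  78  76  77  80  75  77  76  77  77  79  77  77  74  79  79  79  77  78  76  77  76  77  76  77  77  79  78  77  77  75  78  78  75  76  79  76  75  73  77
108  75  79  76  77  75  78  75  77  78  76  79  79  76  77  75  77  77  77  76  78  79  76  77  75  78  77  75  79  76  75  77  77  78  79  77  77  78  76  75  75
109  80  78  77  78  76  77  79  75  77  78  76  76  77  77  76  77  
[... 6938 characters left out ...]
  78  77  79  78  79  77  76  79  76  78  76
152  82  81  79  78  80  79  81  79  77  80  81  78  79  77  80  78  79  79  78  81  80  78  80  81  80  79  76  77  78  78  79  79  78  77  77  78  78  78  77  76
153  81  81  81  80  79  79  82  82  81  80  81  79  81  78  79  80  79  79  77  78  78  77  77  77  77  78  80  79  79  79  77  78  78  76  79  77  77  78  78  79
154  82  80  80  81  79  80  78  79  80  80  79  76  81  77  79  78  78  79  79  78  79  78  80  80  77  76  79  76  77  80  79  79  77  78  78  77  76  78  77  76
155  81  80  80  82  80  80  80  80  78  79  79  76  81  81  79  79  80  79  78  80  77  80  77  79  78  79  79  76  79  78  78  77  78  76  79  77  78  78  79  79
```

carry_out(
  deltas="20 60 -60 0 0 0 1; 20 120 -60 0 0 0 1; 20 180 -60 0 0 0 1; 20 240 -60 0 0 0 1; 20 300 -60 0 0 0 1; 20 360 -60 0 0 0 1; 30 420 -60 0 0 0 1; 50 480 -60 0 0 0 1; 80 540 -60 0 0 0 1; 100 600 -60 0 0 0 1; 120 650 -60 0 0 0 1; 120 700 -60 0 0 0 1",
)

```text
time_s: 42.55
eef_pos: [0.2472, 0.4559, 0.232]
eef_rot: [-0.0, -0.003, 1.0, -0.0]
wrist_force: [1.6, 0.3, -0.0]
opening: 0.003
grasp_force: 0.0
```

carry_out(
  deltas="0 60 0 0 0 0 1; 0 60 0 0 0 0 1; 0 60 0 0 0 0 1",
)

```text
time_s: 42.92
eef_pos: [0.2494, 0.5133, 0.2313]
eef_rot: [-0.0, -0.001, 1.0, -0.001]
wrist_force: [0.7, -0.7, 0.3]
opening: 0.001
grasp_force: 0.0
```

```bash
python3 - <<'E'
from h import *
o=sensors.get_obs();print(o['eef_pos'],o['wrist_force'])
s=vision.camera('scene');Cs=cam2world('scene');cv2.imwrite('pics/scene16.png',s)
g=cv2.cvtColor(s,cv2.COLOR_BGR2GRAY);t=vision.camera('top');cv2.imwrite('pics/top16.png',t)
for r in range(112,160): print(r,' '.join('%3d'%x for x in g[r,202:236]))
m=(g<50).astype(np.uint8);n,l,st,ce=cv2.connectedComponentsWithStats(m)
for i in range(1,n):
    if st[i,4]>25 and 170<ce[i][0]<290 and 120<ce[i][1]<225: print(st[i],ce[i].round(1))
print(proj('scene',[.4966,.1322,.085],Cs))
E
```

```text
[0.24942158 0.51325912 0.23131206] [ 0.66800102 -0.71769908  0.27972104]
112 118 120 116 119 117 119 120 118 120 124  75  83  85  84  91 100 124  90 100 103  90 238 220 220 190 173 145  53  65  69  69  70  68  70
113 120 118 118 118 120 122 117 117 121 119  75  86  85  84  83 104 101 105 101 102  94 170 198 174 139 110 121  56  65  65  64  70  70  72
114 118 116 116 120 120 119 117 118 114 116  76  87  86  85  94 104 104 104 104 105  94  73 149 111 113 119 124  61  65  69  69  70  70  71
115 115 117 118 117 118 115 115 113 111 153  70  84  86  84 103 104 105 105 103 105  99  86 120 118 120 120 125  59  67  66  68  73  70  72
116 117 115 119 115 113 110 108 143 185 213  69  82  90  93 102 102 102 103 105 103 101  92 122 121 119 122 126  58  66  67  69  71  69  69
117 116 115 112 108 140 140 181 192 220 231  60  80  95  99 100 103 104 104 103 104 101  83 122 117 118 118 126  62  65  66  68  69  69  67
118 107 107 141 159 194 192 216 212 212 221  62  75  94 101 101 104 104 106 102 103 103  96 122 120 115 121 126  65  66  68  71  71  72  67
119 140 179 194 206 212 211 212 210 212 222 136
[... 5092 characters left out ...]
 192 195 193 193 195 208 122 137 138 136
156  89  87  89  89  91  72  47  55  57  58  60  50  30 160 204 196 190 195 193 196 197 194 194 191 195 196 194 193 195 207 124 138 137 135
157  89  90  90  88  91  67  46  54  51  56  56  48  31 163 208 195 192 195 194 195 195 193 189 190 194 193 194 191 195 205 136 133 135 132
158  91  89  85  91  91  76  46  43  52  52  49  44  30 140 210 193 194 193 195 196 193 191 186 193 196 193 190 191 195 206 141 134 135 135
159  92  86  87  89  92  87  42  47  47  48  51  43  37 105 210 194 197 194 195 195 191 191 189 195 194 193 191 194 197 206 152 132 136 136
[208 154   7  13  62] [211.3 160.7]
[205 185  26  25 204] [217.9 197.3]
[211.98363142 157.73187085]
```

```bash
python3 -c "
from h import *
print(ctrl.hand_in())"
```

```text
the job is handed in; nothing more can be done
None
```

The job is handed in at about 43 s of the 210 s allowed: bearing, one spacer (the only one seen), washer and retainer are stacked on the shaft in the press position, the treadle was held at its stop for about 1 s and released, and camera readings show the stack concentric and under the ram; I could not see the ram touch the retainer, the retainer slipped from the grip once and was picked up again, and fingertip force on the treadle reached 59 N briefly and about 44 N during the hold.

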